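Sort the painting things back into their holders

TASK

Tidy the painting things away: stand each lidded paint pot upright in the caddy bay of its size, the larger pot in the big bay and the smaller pot in the small bay; put both tape rolls on the post of the tape stand, lying flat, the larger one underneath and the smaller one on top of it; and lay the spatula lengthways across both bars of the tool rest, either way round, its middle about midway between the bars. Leave the drinks can standing where it is.

Things in the scene. Friction and masses are not known exactly. Their poses are not given: they have to be found in the camera images.
- large_pot: Larger white lidded paint pot, a plain upright cylinder with grey lid, 62 diameter x 80 high, 0.3 kg. Origin: centre of its underside, z up.
- small_pot: Smaller white lidded paint pot, same look, 44 diameter x 60 high, 0.14 kg. Origin: centre of its underside, z up.
- wide_roll: Larger roll of blue masking tape lying flat (hole upward), outside 66 diameter, hole 44 diameter, 28 high, 0.07 kg. Origin: on the axis at its underside, z up along the hole.
- narrow_roll: Smaller roll of blue masking tape lying flat, outside 54 diameter, hole 38 diameter, 20 high, 0.04 kg. Origin: on the axis at its underside, z up along the hole.
- spatula: Lime green mixing spatula lying flat, 176 long (along its y), 8 thick. Its blade, 38 wide and 5 thick, spans y -88 to -31; the straight round handle, 9 thick, runs on the centre line from there to y +88. 0.05 kg. Origin: middle of its length, at the underside; z up.
- caddy: Pale wooden open caddy with two bays, fixed, outside 156 (x) x 90 (y), walls 28 high and 4 thick, floor 4 thick. The big bay, inside 82 x 82, is centred at x -33, y 0; the small bay, inside 62 (x) x 82 (y), at x +43, y 0. Origin: centre of the underside; z up.
- tool_rest: Wooden tool rest, fixed: a base 110 (x) x 86 (y) x 6 with two parallel cross bars that run along y, centred at x -42 and +42, each 12 wide, their tops at 30 above the table, with an upturned end 12 higher at each end (68 free between the ends). A tool lies along x across both bars. Between the bars there is 72 free, down to the base at 6. Origin: centre of the underside; z up.
- tape_stand: Tape stand, fixed: a round wooden base 96 diameter, 10 thick, with an upright steel post 18 diameter in its centre; the post's top is 72 above the table. Origin: centre of the underside; z up.
- drink_can: Orange drinks can standing upright, 53 diameter x 134 high, loose, 0.3 kg, to be left alone. Origin: centre of its underside.
There are look-alikes about, which are no part of the job. Of the things shaped like the caddy, the wooden one is meant. Leave any orange look-alike of the wide_roll alone.

How it is judged:
At the end, for the whole second after the job is handed in: Pots upright on the floor of their bays, within 14 mm of its centre (small pot 24 mm along y); rolls flat on the post, larger on the base, smaller on it (heights within 5 mm); spatula level on both bars, within 0.35 rad of the rest's x and 30 mm of its centre; all at rest (0.02 m/s) (x of large_pot in the frame of caddy between -0.047 and -0.019 m and y of large_pot in the frame of caddy between -0.014 and 0.014 m and height (world z) of each of large_pot, small_pot below 0.01 m and angle between each of large_pot, small_pot, wide_roll, narrow_roll's own z axis and vertical below 0.12 rad and x of small_pot in the frame of caddy between 0.029 and 0.057 m and y of small_pot in the frame of caddy between -0.024 and 0.024 m and horizontal distance between wide_roll and tape_stand below 0.017 m and height (world z) of wide_roll between 0.006 and 0.014 m and horizontal distance between narrow_roll and tape_stand below 0.014 m and height (world z) of narrow_roll between 0.033 and 0.043 m and x of spatula in the frame of tool_rest between -0.03 and 0.03 m and y of spatula in the frame of tool_rest between -0.03 and 0.03 m and height (world z) of spatula between 0.024 and 0.036 m and angle between the y axis of spatula and the x axis of tool_rest, either way round below 0.35 rad and angle between spatula's own z axis and vertical below 0.15 rad and linear speed of each of large_pot, small_pot, wide_roll, narrow_roll, spatula below 0.02 m/s); the robot touches nothing.
It fails at once if the drink can is shifted by more than 30 mm or tipped (distance of drink_can from where it was at the start of the episode above 0.03 m or angle between drink_can's own z axis and vertical above 0.3 rad).
It also fails if it takes over 125 s, if anything falls off the work surface, if the arm or the gripper's body presses on something with over 40 N, if the wrist force passes 120 N, or if a joint passes its speed limit or range.

ROBOT

A 6-joint arm with a two-finger parallel gripper is mounted at the origin on the work surface; the furniture and walls round the work are solid. World frame = base frame: x ahead of the robot, y to its left, z up, the work surface at z = 0. Lengths are in m, angles in rad, forces in N, time in s.
With the tool pointing down it reaches from about 0.3 to 0.85 m from the base axis. Payload 4.2 kg.
Tool frame: the origin (TCP) lies at the very end of the fingers, on their centre line; the grasp point (between the pads) lies 19 mm behind it (env.pinch_z is the distance from the TCP to the grasp point, in m); z points along the fingers, y is the line along which they close (so a half turn about z gives the same grasp; the last joint's range is limited). The gripper opens to 91 mm and grips with 3 to 60 N. Pads are 32 mm wide; open, the fingers measure 118 mm over their backs; the gripper's body (76 mm by 178 mm) begins 60 mm behind the grasp point.
Start: joints at [-1.212, 0.32, 1.565, -0, 1.257, -0.02], TCP at [0.213, -0.534, 0.214] pointing down, gripper open.
Joint ranges: [-3.11, 3.11], [-0.84, 2.01], [0.21, 2.61], [-1.34, 4.49], [0.05, 2.63], [-2.56, 2.56]. Speed limits (rad/s): [2.57, 2.57, 3.14, 3.14, 3.14, 3.14].

INTERFACE

Orientations are given as a unit quaternion [w, x, y, z].
In Python, from bench import env, eyes gives the robot as it stands.
- The arm moves only by the tool play_rows, never from a script. Its argument "deltas" is a list of rows, each a list of 5 numbers: the shift along the tool's x, y, z each as a share of 150 mm, from -1 to 1, then the turn about the tool's z as a share of 30 degrees, from -1 to 1, then the closure, from 0 (fully open) to 1 (shut). In form: [[tx, ty, tz, roll, gripper], ...]. A call has 1 to 8 rows; each row is the pose to reach, as a shift and turn from the pose commanded when the call began, along the tool's axes at that moment; what a row does not reach only later rows make up. A row lasts 1/10 s, in which the tool goes at most 50 mm and 8.59 degrees, less where a joint would pass 70% of its speed; a pose out of reach is approached as far as the arm can. A call with a number of a shift or a turn outside -1 to 1 is refused whole. A call with a gripper value outside its range is refused whole. The fingers move at their own pace and stop on an object; "newtons" is the grip in N (left out, the last holds). Time passes only in rows, so rows that repeat a pose let the fingers close. It gives the time, the measured TCP pose, the force, the opening and the grip force at its end, in the units of the state.
- env.read_state(): the state, without advancing time (a new reading comes with each control period).
- eyes.grab_frame(name): name is "scene" or "top"; returns a dict with "frame" (480x640x3 uint8, red, green, blue), "fx", "fy", "cx", "cy" (pixels), "R" (3x3) and "t" (3): a world point X has camera coordinates R X + t. Camera axes: x right, y down, z forward; pixel columns grow to the right and rows downward; lengths in m; the calibration is good to about 2 mm. A picture is of the moment at which its call begins. There is no depth.
- env.sign_off(): hands the job in; it is judged then, once.
Trained networks look in a picture, given as the dict that the camera call returned (one of the last four; its "shot" number tells which), for a name from the list of things; names that differ only in an ending like _2 or _b are one class to them, and where a whole thing is asked for, a point or a joint stands for the part that bears it (a point fixed in the world has none). Each returns a list of dicts, best first, with "score" (0 to 1); they miss things now and then, are a little off and sometimes report something else, mostly with a low value. They report only what shows in the picture. A call takes as long as a camera call. They do not tell look-alikes from the thing itself.
- eyes.cut_out(label, picture): "region" (480x640 bool, what is visible of it).
- eyes.mark_of(label, picture): "centre" ([x, y, z] in m, in world coordinates, good to about 4 mm: a listed point, or the origin of a listed thing).
The state is a dict: "clock": time; "q": joint angles; "qvel": joint speeds; "joint_efforts": joint torques, N m; "tool_pos": TCP position; "orientation": TCP orientation; "wrist_force": force on the tool from outside, world axes, zero at the start; "moment": the same for the moment, N m; "opening": finger opening in m; "gripper_force": force on a finger pad.
Only numpy, scipy, OpenCV 4.12 (cv2) and the standard library are available. Lean on these libraries where they do the work, as an engineer would, in place of code of your own. Each camera call takes 0.05 s, during which the arm holds its last target. There are 200 camera calls.

## Working session

There is one attempt and no reset: what is moved stays moved. The work goes in short steps, Python scripts to look and compute and a tool call to move; the robot and the scene stay as the last step left them, time stands still between calls to the robot, and variables do not carry over. Pictures are saved under pics/ and viewed, at most 14 in all, crops included, and the job is handed in when it is done.

Besides the shell and the picture viewer there is one more tool, called after "Call:" as name([rows], argument=value, ...), one row to a line, values as JSON. play_rows: Moves the arm, as the interface text tells. Its arguments: {"type":"object","properties":{"deltas":{"type":"array","items":{"type":"array","items":{"type":"number","minimum":-1,"maximum":1}}},"newtons":{"type":"number"}},"required":["deltas"]}

```bash
ls; mkdir -p pics; cat > h.py <<'E'
import numpy as np, cv2
from bench import env, eyes
def save(p,n): cv2.imwrite(f'pics/{n}.png', cv2.cvtColor(p['frame'],cv2.COLOR_RGB2BGR))
def ray(p,u,v,z):
    R=np.array(p['R']);t=np.array(p['t']);d=R.T@np.array([(u-p['cx'])/p['fx'],(v-p['cy'])/p['fy'],1]);c=-R.T@t
    return c+d*(z-c[2])/d[2]
E
python3 - <<'E'
from h import *
s=env.read_state();print(s['tool_pos'],s['orientation'],s['clock'],env.pinch_z)
for cam in('top','scene'):
    p=eyes.grab_frame(cam);save(p,cam+'0')
    print(cam,np.round(-np.array(p['R']).T@p['t'],3))
    for l in 'large_pot small_pot wide_roll narrow_roll spatula caddy tool_rest tape_stand drink_can'.split():
        m=eyes.mark_of(l,p);print(l,[(np.round(x['centre'],3).tolist(),round(x['score'],2)) for x in m])
        if cam=='top':
            for x in eyes.cut_out(l,p)[:3]:
                ys,xs=np.nonzero(x['region']);
                if len(xs): print('   px',xs.mean().round(),ys.mean().round(),len(xs),round(x['score'],2))
E
```

```text
pics
[ 0.21246785 -0.53377232  0.21311326] [-8.74420110e-04  9.82112350e-01  1.88293743e-01 -1.83124401e-04] 0.0 0.0188
top [0.207 0.038 1.282]
large_pot [([0.441, 0.38, -0.001], 0.67)]
   px 159.0 229.0 791 0.68
small_pot [([0.378, -0.254, -0.0], 0.71)]
   px 428.0 256.0 315 0.6
wide_roll [([0.457, -0.101, 0.0], 0.82), ([0.461, 0.03, -0.001], 0.81), ([0.597, 0.21, 0.003], 0.36)]
   px 362.0 225.0 380 0.66
   px 309.0 225.0 428 0.59
narrow_roll [([0.354, 0.219, 0.001], 0.71)]
   px 230.0 269.0 269 0.82
spatula [([0.426, -0.386, 0.003], 0.75)]
   px 488.0 240.0 430 0.74
caddy [([0.202, -0.299, -0.003], 0.9), ([0.64, -0.018, 0.002], 0.61)]
   px 440.0 316.0 1158 0.89
   px 327.0 152.0 2336 0.8
tool_rest [([0.586, -0.241, -0.001], 0.86), ([0.35, 0.216, 0.002], 0.3)]
   px 417.0 176.0 1531 0.88
tape_stand [([0.595, 0.214, 0.004], 0.96)]
   px 235.0 171.0 1201 0.76
drink_can [([0.639, 0.429, -0.002], 0.84)]
   px 140.0 144.0 882 0.73
scene [-0.273 -1.067  0.933]
large_pot [([0.44, 0.378, 0.004], 0.96)]
small_pot []
wide_roll [([0.456, 0.029, 0.002], 0.8), ([0.46, -0.1, -0.001], 0.6)]
narrow_roll []
spatula [([0.43, -0.383, -0.002], 0.77), ([0.456, 0.029, -0.001], 0.64)]
caddy [([0.199, -0.297, -0.0], 0.67), ([0.644, -0.014, -0.001], 0.57)]
tool_rest [([0.587, -0.239, 0.001], 0.98)]
tape_stand [([0.591, 0.216, 0.004], 0.75), ([0.434, -0.39, -0.004], 0.56)]
drink_can [([0.64, 0.427, 0.002], 0.45)]
```

View pics/top0.png

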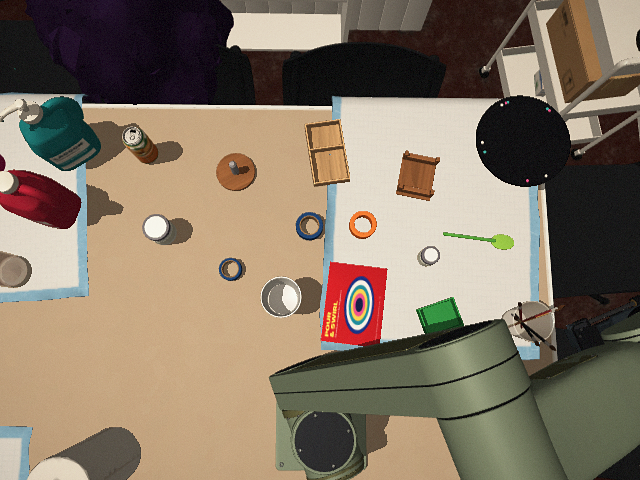

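View pics/scene0.png

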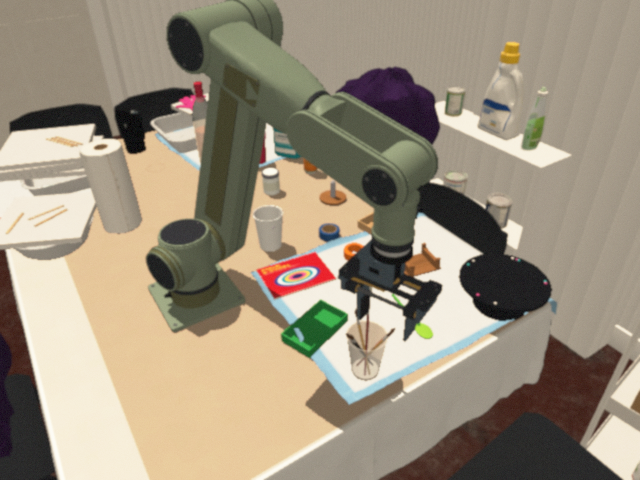

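Top view: the wooden caddy is at (327,152), the blue wide roll at (309,225) (orange decoy at 362,225), narrow roll (231,269), pots (157,228) and (429,256), tape stand (235,171), rest (417,176), spatula (445–512,240). The yaw and bay sizes need a zoom.

```bash
python3 - <<'E'
from h import *
p=eyes.grab_frame('top')
im=cv2.cvtColor(p['frame'],cv2.COLOR_RGB2BGR)
a=cv2.resize(im[110:210,295:455],None,fx=5,fy=5,interpolation=cv2.INTER_CUBIC);cv2.imwrite('pics/z1.png',a)
for l,z in(('caddy',.028),('tool_rest',.04),('spatula',.005)):
    for x in eyes.cut_out(l,p)[:2]:
        c=cv2.findNonZero(x['region'].astype(np.uint8));b=cv2.boxPoints(cv2.minAreaRect(c))
        w=np.array([ray(p,u,v,z)[:2] for u,v in b]);print(l,round(x['score'],2),w.round(3).tolist(),'ctr',w.mean(0).round(3),b.round(0).tolist())
        if l=='spatula':
            ys,xs=np.nonzero(x['region']);w=np.array([ray(p,u,v,.004)[:2] for u,v in zip(xs,ys)])
            e,v=np.linalg.eigh(np.cov(w.T));d=v[:,1];q=w@d;print('axis',d,w[q<q.min()+.01].mean(0),w[q>q.max()-.01].mean(0),np.ptp(q))
# top-surface circles via region centroid-free: lid circle by bright mask
for l,z in(('large_pot',.08),('small_pot',.06)):
    r=eyes.cut_out(l,p)
    if r: (c,rad)=cv2.minEnclosingCircle(cv2.findNonZero(r[0]['region'].astype(np.uint8)));print(l,c,rad,ray(p,*c,z).round(3),ray(p,*c,0).round(3))
print('post top',[ray(p,u,v,.072).round(3).tolist() for u,v in [(235,166),(233,171)]])
for i in range(2):
  for cam in('top','scene'):
    q=eyes.grab_frame(cam)
    for l in 'large_pot small_pot wide_roll narrow_roll spatula caddy tool_rest tape_stand'.split():
      m=eyes.mark_of(l,q);print(cam,l,[np.round(x['centre'],3).tolist() for x in m if x['score']>.4])
E
```

```text
caddy 0.83 [[0.711, 0.042], [0.727, -0.049], [0.565, -0.073], [0.55, 0.016]] ctr [ 0.638 -0.016] [[304.0, 124.0], [340.0, 118.0], [350.0, 181.0], [314.0, 187.0]]
caddy 0.65 [[0.257, -0.222], [0.288, -0.317], [0.22, -0.336], [0.19, -0.243]] ctr [ 0.239 -0.28 ] [[415.0, 309.0], [455.0, 296.0], [464.0, 325.0], [425.0, 338.0]]
tool_rest 0.77 [[0.529, -0.179], [0.641, -0.201], [0.625, -0.291], [0.513, -0.267]] ctr [ 0.577 -0.234] [[395.0, 194.0], [403.0, 150.0], [440.0, 157.0], [432.0, 201.0]]
spatula 0.74 [[0.534, -0.186], [0.655, -0.206], [0.641, -0.298], [0.521, -0.276]] ctr [ 0.588 -0.242] [[395.0, 196.0], [402.0, 149.0], [439.0, 155.0], [432.0, 202.0]]
axis [-0.99405842  0.10884786] [ 0.64534094 -0.23367845] [ 0.53217781 -0.24034434] 0.12406936409790759
spatula 0.58 [[0.407, -0.299], [0.445, -0.301], [0.439, -0.475], [0.402, -0.471]] ctr [ 0.423 -0.386] [[443.0, 247.0], [443.0, 232.0], [513.0, 234.0], [513.0, 249.0]]
axis [0.13963702 0.99020276] [ 0.41798405 -0.46776134] [ 0.44157327 -0.30678218] 0.17368775533463204
large_pot (159.0, 229.5) 17.86766815185547 [0.433 0.37  0.08 ] [0.44
[... 846 characters left out ...]
, -0.001]]
top wide_roll [[0.456, -0.101, -0.003], [0.642, -0.017, 0.0], [0.643, 0.431, -0.002], [0.46, 0.028, -0.002]]
top narrow_roll [[0.351, 0.216, 0.002]]
top spatula [[0.431, -0.385, -0.0]]
top caddy [[0.642, -0.021, -0.001], [0.2, -0.296, -0.004]]
top tool_rest [[0.588, -0.243, 0.001], [0.355, 0.215, 0.002], [0.64, 0.432, -0.001]]
top tape_stand [[0.595, 0.21, 0.002]]
scene large_pot [[0.441, 0.381, 0.004]]
scene small_pot []
scene wide_roll [[0.455, 0.029, -0.001], [0.46, -0.103, 0.001]]
scene narrow_roll []
scene spatula [[0.43, -0.385, -0.004]]
scene caddy [[0.2, -0.3, -0.002], [0.642, -0.017, -0.004]]
scene tool_rest [[0.584, -0.238, -0.0]]
scene tape_stand [[0.591, 0.213, 0.005]]
```

View pics/z1.png

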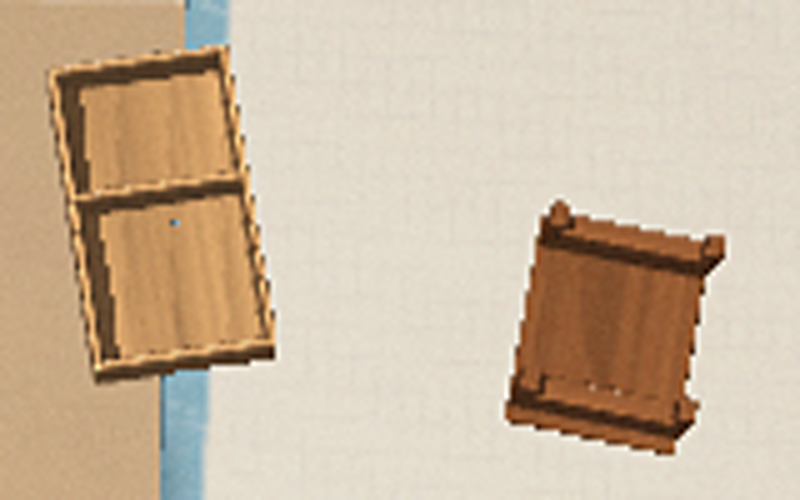

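Caddy yaw is about 0.15, with the small bay at the far (+x) end. Rest yaw is about −0.17, and the spatula handle points to +y with its axis at about 1.43 rad. Next is a helper that turns waypoints into rows.

```bash
cat >> h.py <<'E'
def pose():
    s=env.read_state();w,x,y,z=s['orientation'];return np.array(s['tool_pos']),2*np.arctan2(y,x),s
def plan(wps):
    """wps: list of (x,y,z,psi); prints calls: (tx,ty,tz,roll) rows"""
    p,a,s=pose();a=(a+np.pi)%(2*np.pi)-np.pi;print('at',p.round(4),round(a,3),'t',round(s['clock'],1),'open',round(s['opening'],4))
    for x,y,z,b in wps:
        T=np.array([x,y,z]);d=T-p;da=b-a
        n=max(1,int(np.ceil(max(np.abs(d).max()/.149,abs(da)/np.radians(29.9)))))
        for i in range(n):
            e=d/n;r=da/n
            v=[e[0]*np.cos(a)+e[1]*np.sin(a),e[0]*np.sin(a)-e[1]*np.cos(a),-e[2]]
            print('  ',np.round(np.array(v)/.15,3).tolist(),round(-r/np.radians(30),3),'rows',int(np.ceil(max(np.linalg.norm(e)/.05,abs(r)/np.radians(8.59)))))
            a+=r
        p=T;print(' --')
E
python3 -c "
from h import *
plan([(.428,-.4,.2,1.428),(.428,-.4,.03,1.428),(.428,-.4,.004,1.428)])
p=eyes.grab_frame('top');print(ray(p,281,297,.1))"
```

```text
at [ 0.2126 -0.5343  0.214 ] 0.379 t 3.5 open 0.091
   [0.555, -0.1, 0.031] -0.668 rows 3
   [0.556, 0.096, 0.031] -0.668 rows 3
   [0.489, 0.281, 0.031] -0.668 rows 3
 --
   [0.0, 0.0, 0.567] -0.0 rows 2
   [0.0, 0.0, 0.567] -0.0 rows 2
 --
   [0.0, 0.0, 0.173] -0.0 rows 1
 --
[0.27911491 0.08926135 0.1       ]
```

Call:
play_rows([
  [0.555,-0.1,0.031,-0.668,0],
  [0.555,-0.1,0.031,-0.668,0],
  [0.555,-0.1,0.031,-0.668,0],
], newtons=20)

```text
clock: 3.9
tool_pos: [0.2873, -0.4874, 0.2091]
orientation: [-0.0, 0.933, 0.36, 0.001]
wrist_force: [-0.7, -0.5, 0.3]
opening: 0.0912
gripper_force: 0.0
```

Call:
play_rows([
  [0.556,0.096,0.031,-0.668,0],
  [0.556,0.096,0.031,-0.668,0],
  [0.556,0.096,0.031,-0.668,0],
])

```text
clock: 4.2
tool_pos: [0.3593, -0.4425, 0.2044]
orientation: [-0.0, 0.856, 0.517, 0.001]
wrist_force: [0.3, -0.3, -0.5]
opening: 0.0913
gripper_force: 0.0
```

Call:
play_rows([
  [0.489,0.281,0.031,-0.668,0.4],
  [0.489,0.281,0.031,-0.668,0.4],
  [0.489,0.281,0.031,-0.668,0.4],
  [0.489,0.281,0.031,-0.668,0.4],
  [0.489,0.281,0.031,-0.668,0.4],
])

```text
clock: 4.7
tool_pos: [0.4279, -0.4002, 0.2]
orientation: [-0.0, 0.756, 0.654, -0.0]
wrist_force: [-0.5, -0.7, 0.7]
opening: 0.0557
gripper_force: 0.0
```

```bash
python3 -c "
from h import *
plan([(.428,-.4,.03,1.428),(.428,-.4,.004,1.428)])"
```

```text
at [ 0.4279 -0.4002  0.2   ] 1.427 t 4.7 open 0.0557
   [0.001, 0.0, 0.567] -0.001 rows 2
   [0.001, 0.0, 0.567] -0.001 rows 2
 --
   [0.0, 0.0, 0.173] -0.0 rows 1
 --
```

Call:
play_rows([
  [0,0,0.333,0,0.4],
  [0,0,0.667,0,0.4],
  [0,0,1,0,0.4],
  [0,0,1,0,0.4],
])

```text
clock: 5.1
tool_pos: [0.4235, -0.3969, 0.0441]
orientation: [-0.007, 0.756, 0.654, -0.001]
wrist_force: [-0.1, 0.3, -0.1]
opening: 0.0545
gripper_force: 0.0
```

Call:
play_rows([
  [0,0,0.15,0,0.4],
  [0,0,0.307,0,0.4],
  [0,0,0.307,0,1],
  [0,0,0.307,0,1],
  [0,0,0.307,0,1],
  [0,0,0.307,0,1],
  [0,0,0.307,0,1],
  [0,0,0.307,0,1],
])

```text
clock: 5.9
tool_pos: [0.4283, -0.4002, 0.0046]
orientation: [0.001, 0.756, 0.655, 0.0]
wrist_force: [0.1, 0.1, 0.2]
opening: 0.0096
gripper_force: 0.0
```

Call:
play_rows([
  [0,0,-0.15,0,1],
  [0,0,-0.4,0,1],
  [0,0,-0.7,0,1],
  [0,0,-0.7,0,1],
])

```text
clock: 6.3
tool_pos: [0.4312, -0.4029, 0.1154]
orientation: [0.006, 0.756, 0.655, 0.001]
wrist_force: [0.6, -0.1, 0.3]
opening: 0.0083
gripper_force: 20.0
```

```bash
python3 -c "
from h import *
p=eyes.grab_frame('scene');im=cv2.cvtColor(p['frame'],cv2.COLOR_RGB2BGR)
cv2.imwrite('pics/s1.png',cv2.resize(im[200:380,320:520],None,fx=3,fy=3))
x=.586-.014*np.cos(.17);y=-.24+.014*np.sin(.17)
plan([(x,y,.13,-.17),(x,y,.05,-.17),(x,y,.036,-.17)])"
```

```text
at [ 0.4297 -0.4016  0.1124] 1.428 t 6.3 open 0.0085
   [0.304, 0.196, -0.029] 0.763 rows 3
   [0.357, 0.062, -0.029] 0.763 rows 3
   [0.353, -0.081, -0.029] 0.763 rows 3
   [0.293, -0.212, -0.029] 0.763 rows 3
 --
   [0.0, -0.0, 0.533] 0.0 rows 2
 --
   [0.0, -0.0, 0.093] -0.0 rows 1
 --
```

View pics/s1.png

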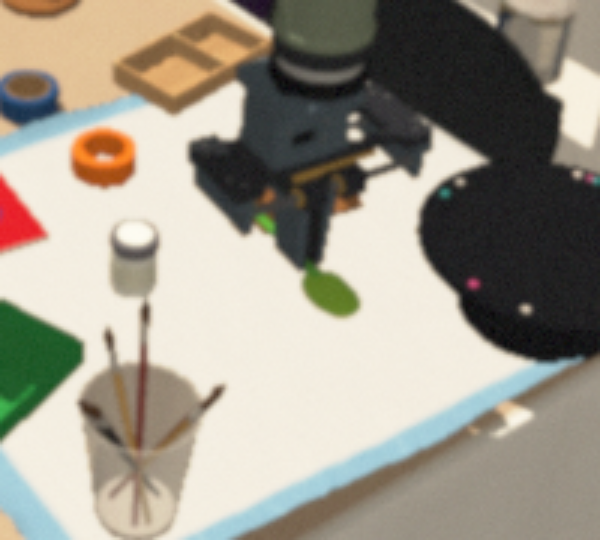

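The spatula is gripped and lifted, blade near (330,290) in the crop. I'll carry it to the rest now.

Call:
play_rows([
  [0.304,0.196,-0.03,0.763,1],
  [0.304,0.196,-0.03,0.763,1],
  [0.304,0.196,-0.03,0.763,1],
])

```text
clock: 6.65
tool_pos: [0.464, -0.3572, 0.1122]
orientation: [-0.001, 0.871, 0.491, -0.0]
wrist_force: [-0.6, -0.9, 0.4]
opening: 0.008
gripper_force: 20.0
```

Call:
play_rows([
  [0.357,0.062,-0.03,0.763,1],
  [0.357,0.062,-0.03,0.763,1],
  [0.357,0.062,-0.03,0.763,1],
])

```text
clock: 6.95
tool_pos: [0.4996, -0.3161, 0.1165]
orientation: [-0.001, 0.951, 0.308, -0.001]
wrist_force: [0.4, -0.6, -0.6]
opening: 0.008
gripper_force: 20.0
```

Call:
play_rows([
  [0.353,-0.081,-0.03,0.763,1],
  [0.353,-0.081,-0.03,0.763,1],
  [0.353,-0.081,-0.03,0.763,1],
])

```text
clock: 7.25
tool_pos: [0.5352, -0.2752, 0.1209]
orientation: [-0.001, 0.994, 0.113, -0.001]
wrist_force: [-0.5, -0.9, -0.8]
opening: 0.0081
gripper_force: 20.0
```

Call:
play_rows([
  [0.293,-0.212,-0.03,0.763,1],
  [0.293,-0.212,-0.03,0.763,1],
  [0.293,-0.212,-0.03,0.763,1],
  [0.293,-0.212,-0.03,0.763,1],
  [0.293,-0.212,-0.03,0.763,1],
])

```text
clock: 7.75
tool_pos: [0.5698, -0.2358, 0.1258]
orientation: [-0.0, 0.996, -0.084, -0.001]
wrist_force: [-0.3, 0.4, -1.2]
opening: 0.0086
gripper_force: 20.0
```

```bash
python3 -c "
from h import *
p=eyes.grab_frame('top');im=cv2.cvtColor(p['frame'],cv2.COLOR_RGB2BGR)
q=eyes.grab_frame('scene');i2=cv2.cvtColor(q['frame'],cv2.COLOR_RGB2BGR)
cv2.imwrite('pics/s2.png',np.hstack([cv2.resize(im[110:230,350:500],(450,360)),cv2.resize(i2[190:310,360:470],(330,360))]))
for c in (p,q): print([ (m['centre'],m['score']) for m in eyes.mark_of('spatula',c)])
x=.586-.014*np.cos(.17);y=-.24+.014*np.sin(.17)
plan([(x,y,.05,-.17),(x,y,.036,-.17)])"
```

```text
[]
[([0.5824, -0.2389, 0.1181], 0.8)]
at [ 0.5702 -0.2363  0.1267] -0.17 t 8.0 open 0.0083
   [0.015, 0.007, 0.511] 0.001 rows 2
 --
   [0.0, -0.0, 0.093] -0.0 rows 1
 --
```

View pics/s2.png

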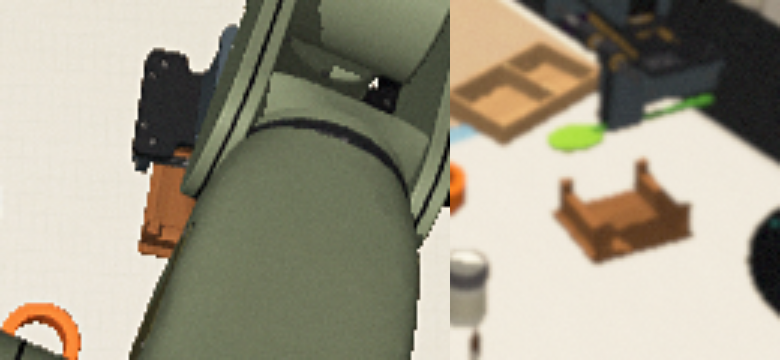

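The spatula looks level and in line with the rest. Lowering and releasing.

Call:
play_rows([
  [0.015,0.007,0.25,0,1],
  [0.015,0.007,0.45,0,1],
  [0.015,0.007,0.56,0,1],
  [0.015,0.007,0.58,0,1],
  [0.015,0.007,0.6,0,1],
  [0.015,0.007,0.6,0,1],
])

```text
clock: 8.55
tool_pos: [0.5731, -0.2378, 0.0377]
orientation: [0.0, 0.996, -0.085, 0.001]
wrist_force: [0.4, 0.7, -0.3]
opening: 0.0079
gripper_force: 20.0
```

Call:
play_rows([
  [0,0,0,0,0.6],
  [0,0,0,0,0.6],
  [0,0,0,0,0.6],
  [0,0,0,0,0.6],
])

```text
clock: 8.95
tool_pos: [0.5727, -0.2376, 0.0374]
orientation: [0.0, 0.996, -0.085, 0.0]
wrist_force: [-0.7, 0.2, -0.5]
opening: 0.0354
gripper_force: 0.0
```

Call:
play_rows([
  [0,0,-0.25,0,0.6],
  [0,0,-0.6,0,0.5],
  [0,0,-1,0,0],
  [0,0,-1,0,0],
])

```text
clock: 9.35
tool_pos: [0.5754, -0.2387, 0.1938]
orientation: [0.002, 0.996, -0.085, 0.006]
wrist_force: [0.4, -0.3, 1.3]
opening: 0.0578
gripper_force: 0.0
```

```bash
python3 -c "
from h import *
plan([(.382,-.255,.19,.15),(.382,-.255,.06,.15),(.382,-.255,.031,.15)])"
```

```text
at [ 0.5754 -0.2387  0.1938] -0.17 t 9.3 open 0.0578
   [-0.626, 0.163, 0.013] -0.305 rows 2
   [-0.644, 0.061, 0.013] -0.305 rows 2
 --
   [0.0, 0.0, 0.867] 0.0 rows 3
 --
   [0.0, 0.0, 0.193] -0.0 rows 1
 --
```

Call:
play_rows([
  [-0.626,0.163,0,-0.305,0],
  [-0.626,0.163,0,-0.305,0],
])

```text
clock: 9.55
tool_pos: [0.475, -0.2456, 0.1868]
orientation: [0.0, 1.0, -0.003, 0.0]
wrist_force: [-0.4, -0.4, 0.2]
opening: 0.0734
gripper_force: 0.0
```

Call:
play_rows([
  [-0.644,0.061,0,-0.305,0],
  [-0.644,0.061,0,-0.305,0],
  [-0.644,0.061,0,-0.305,0],
  [-0.644,0.061,0,-0.305,0],
  [-0.644,0.061,0,-0.305,0],
])

```text
clock: 10.05
tool_pos: [0.3803, -0.2541, 0.1871]
orientation: [0.0, 0.997, 0.075, 0.001]
wrist_force: [0.1, 0.3, 0.4]
opening: 0.0914
gripper_force: 0.0
```

```bash
python3 -c "
from h import *
q=eyes.grab_frame('scene');i2=cv2.cvtColor(q['frame'],cv2.COLOR_RGB2BGR)
p=eyes.grab_frame('top');im=cv2.cvtColor(p['frame'],cv2.COLOR_RGB2BGR)
cv2.imwrite('pics/s3.png',np.hstack([cv2.resize(im[110:290,350:500],(450,540)),cv2.resize(i2[190:370,340:450],(330,540))]))
for c in (p,q):
  for l in('spatula','small_pot','tool_rest'): print(l,[ (np.round(m['centre'],3),round(m['score'],2)) for m in eyes.mark_of(l,c)])
plan([(.382,-.255,.06,.15),(.382,-.255,.031,.15)])"
```

```text
spatula [(array([ 0.588, -0.239,  0.031]), 0.74), (array([0.444, 0.378, 0.   ]), 0.38)]
small_pot []
tool_rest [(array([ 0.585, -0.243, -0.   ]), 0.87)]
spatula [(array([ 0.586, -0.239,  0.027]), 0.54)]
small_pot [(array([ 0.379, -0.253, -0.001]), 0.77), (array([0.639, 0.427, 0.002]), 0.65)]
tool_rest [(array([ 0.586, -0.237, -0.002]), 0.96)]
at [ 0.3795 -0.2538  0.1868] 0.15 t 10.4 open 0.0913
   [0.015, 0.011, 0.845] -0.0 rows 3
 --
   [0.0, 0.0, 0.193] -0.0 rows 1
 --
```

View pics/s3.png

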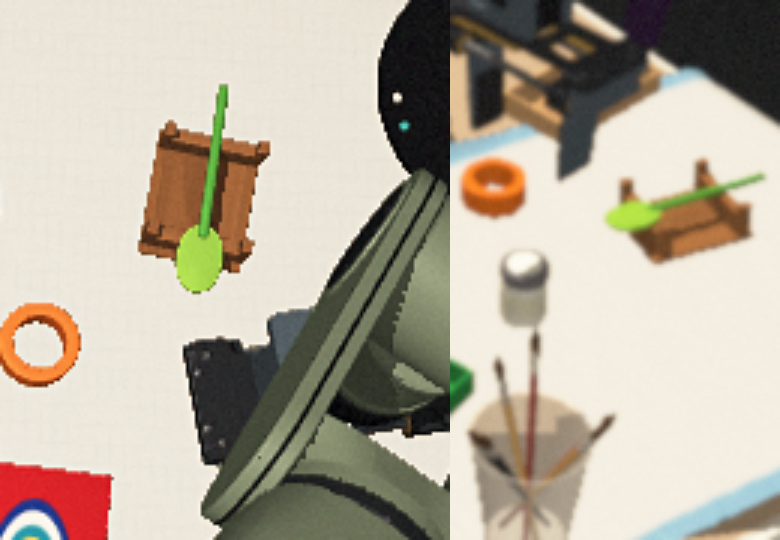

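The spatula is lying on both bars. Next is the small pot.

Call:
play_rows([
  [0.01,0.01,0.3,0,0],
  [0.01,0.01,0.6,0,0],
  [0.01,0.01,0.845,0,0],
  [0.01,0.01,0.845,0,0],
])

```text
clock: 10.85
tool_pos: [0.3778, -0.2529, 0.0564]
orientation: [-0.003, 0.997, 0.075, -0.004]
wrist_force: [0.2, 0.8, 0.1]
opening: 0.0912
gripper_force: 0.0
```

Call:
play_rows([
  [0,0,0.193,0,0],
  [0,0,0.193,0,0],
  [0,0,0.193,0,1],
  [0,0,0.193,0,1],
  [0,0,0.193,0,1],
  [0,0,0.193,0,1],
  [0,0,0.193,0,1],
])

```text
clock: 11.55
tool_pos: [0.3812, -0.2553, 0.0319]
orientation: [0.0, 0.997, 0.075, 0.0]
wrist_force: [0.6, -0.2, -0.5]
opening: 0.0541
gripper_force: 0.0
```

Call:
play_rows([
  [0,0,-0.1,0,1],
  [0,0,-0.4,0,1],
  [0,0,-0.8,0,1],
  [0,0,-0.8,0,1],
  [0,0,-0.8,0,1],
  [0,0,-0.8,0,1],
])

```text
clock: 12.15
tool_pos: [0.38, -0.2545, 0.1502]
orientation: [-0.001, 0.997, 0.075, -0.001]
wrist_force: [-0.2, -0.1, -1.0]
opening: 0.0062
gripper_force: 0.0
```

```bash
python3 -c "
from h import *
x,y=.6845,-.0116
plan([(x,y,.151,.15),(x,y,.036,.15)])"
```

```text
at [ 0.38   -0.2545  0.1502] 0.149 t 12.2 open 0.0062
   [0.749, -0.433, -0.002] -0.0 rows 3
   [0.75, -0.433, -0.002] -0.0 rows 3
   [0.75, -0.433, -0.002] -0.0 rows 3
 --
   [0.0, 0.0, 0.767] -0.0 rows 3
 --
```

The fingers were too slow and I lifted before they had closed. I'll reopen and look again.

Call:
play_rows([
  [0,0,0,0,0],
  [0,0,0,0,0],
  [0,0,0,0,0],
  [0,0,0,0,0],
  [0,0,0,0,0],
  [0,0,0,0,0],
  [0,0,0,0,0],
  [0,0,0,0,0],
])

```text
clock: 12.95
tool_pos: [0.3809, -0.2551, 0.1513]
orientation: [0.0, 0.997, 0.075, 0.0]
wrist_force: [0.2, -0.4, -0.3]
opening: 0.0673
gripper_force: 0.0
```

```bash
python3 -c "
from h import *
q=eyes.grab_frame('scene');i2=cv2.cvtColor(q['frame'],cv2.COLOR_RGB2BGR)
cv2.imwrite('pics/s4.png',cv2.resize(i2[190:370,310:450],(560,540)))
for i in range(3):
  print([ (np.round(m['centre'],3),round(m['score'],2)) for m in eyes.mark_of('small_pot',q)]);q=eyes.grab_frame('scene')
plan([(.381,-.2545,.031,.15)])"
```

```text
[(array([ 0.384, -0.253,  0.001]), 0.67)]
[(array([ 0.38 , -0.252, -0.001]), 0.7), (array([ 0.583, -0.239, -0.   ]), 0.7)]
[(array([ 0.378, -0.251, -0.   ]), 0.7)]
at [ 0.3809 -0.2551  0.1513] 0.149 t 13.3 open 0.0905
   [0.001, -0.004, 0.802] -0.001 rows 3
 --
```

View pics/s4.png

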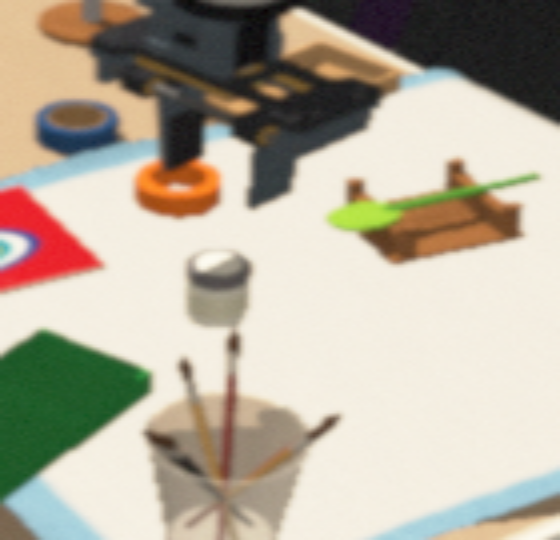

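The pot is still upright, at about (218,285) in the crop. I'll retry with a longer close.

Call:
play_rows([
  [0,0,0.3,0,0],
  [0,0,0.6,0,0],
  [0,0,0.8,0,0],
  [0,0,0.8,0,0],
  [0,0,0.8,0,1],
  [0,0,0.8,0,1],
  [0,0,0.8,0,1],
  [0,0,0.8,0,1],
])

```text
clock: 14.1
tool_pos: [0.3816, -0.2557, 0.0325]
orientation: [0.001, 0.997, 0.075, 0.001]
wrist_force: [0.1, -0.2, -0.1]
opening: 0.0621
gripper_force: 0.0
```

Call:
play_rows([
  [0,0,0,0,1],
  [0,0,0,0,1],
  [0,0,0,0,1],
  [0,0,0,0,1],
  [0,0,0,0,1],
])

```text
clock: 14.6
tool_pos: [0.381, -0.2551, 0.0315]
orientation: [0.0, 0.997, 0.075, 0.0]
wrist_force: [0.8, 0.8, 4.5]
opening: 0.043
gripper_force: 20.0
```

Call:
play_rows([
  [0,0,-0.1,0,1],
  [0,0,-0.4,0,1],
  [0,0,-0.8,0,1],
  [0,0,-0.8,0,1],
  [0,0,-0.8,0,1],
])

```text
clock: 15.1
tool_pos: [0.3816, -0.2557, 0.1526]
orientation: [0.001, 0.997, 0.075, 0.001]
wrist_force: [0.5, 0.3, -1.8]
opening: 0.0429
gripper_force: 20.0
```

Held. Carrying it to the small bay.

Call:
play_rows([
  [0.749,-0.433,0,0,1],
  [0.749,-0.433,0,0,1],
  [0.749,-0.433,0,0,1],
])

```text
clock: 15.4
tool_pos: [0.4829, -0.172, 0.1486]
orientation: [-0.001, 0.997, 0.075, -0.002]
wrist_force: [0.6, 0.1, -1.1]
opening: 0.043
gripper_force: 20.0
```

Call:
play_rows([
  [0.75,-0.433,0,0,1],
  [0.75,-0.433,0,0,1],
  [0.75,-0.433,0,0,1],
])

```text
clock: 15.7
tool_pos: [0.5848, -0.0906, 0.1478]
orientation: [-0.001, 0.997, 0.076, -0.002]
wrist_force: [-0.7, -1.0, -1.3]
opening: 0.0435
gripper_force: 20.0
```

Call:
play_rows([
  [0.745,-0.433,0,0,1],
  [0.745,-0.433,0,0,1],
  [0.745,-0.433,0,0,1],
  [0.745,-0.433,0,0,1],
  [0.745,-0.433,0,0,1],
  [0.745,-0.433,0,0,1],
])

```text
clock: 16.3
tool_pos: [0.683, -0.013, 0.1492]
orientation: [0.0, 0.997, 0.074, -0.002]
wrist_force: [0.5, -0.0, -0.7]
opening: 0.0432
gripper_force: 20.0
```

```bash
python3 -c "
from h import *
for i in range(2):
  q=eyes.grab_frame('scene')
  for l in('small_pot','caddy'):print(l,[ (np.round(m['centre'],3),round(m['score'],2)) for m in eyes.mark_of(l,q)])
x,y=.6845,-.0116
plan([(x,y,.045,.15),(x,y,.036,.15)])"
```

```text
small_pot [(array([ 0.681, -0.011,  0.118]), 0.8)]
caddy [(array([ 0.641, -0.015, -0.002]), 0.89), (array([ 0.199, -0.297, -0.003]), 0.8)]
small_pot [(array([ 0.68 , -0.011,  0.12 ]), 0.71)]
caddy [(array([ 0.196, -0.301, -0.001]), 0.95), (array([ 0.64 , -0.016, -0.003]), 0.94), (array([0.64 , 0.429, 0.004]), 0.43)]
at [ 0.6844 -0.0129  0.1516] 0.149 t 16.6 open 0.0433
   [0.002, -0.009, 0.71] -0.003 rows 3
 --
   [0.0, 0.0, 0.06] -0.0 rows 1
 --
```

Call:
play_rows([
  [0.01,0,0.3,0,1],
  [0.01,0,0.55,0,1],
  [0.01,0,0.7,0,1],
  [0.01,0,0.74,0,1],
  [0.01,0,0.77,0,1],
  [0.01,0,0.77,0,1],
  [0.01,0,0.77,0,1],
])

```text
clock: 17.3
tool_pos: [0.6874, -0.0122, 0.0375]
orientation: [0.0, 0.997, 0.075, 0.002]
wrist_force: [-0.0, -1.0, -1.7]
opening: 0.043
gripper_force: 20.0
```

Call:
play_rows([
  [0,0,0,0,0.2],
  [0,0,0,0,0.2],
  [0,0,0,0,0.2],
  [0,0,0,0,0.2],
  [0,0,0,0,0.2],
])

```text
clock: 17.8
tool_pos: [0.6863, -0.0121, 0.0359]
orientation: [0.0, 0.997, 0.075, 0.0]
wrist_force: [-0.5, 0.2, -0.6]
opening: 0.073
gripper_force: 0.0
```

Call:
play_rows([
  [0,0,-0.2,0,0.2],
  [0,0,-0.5,0,0],
  [0,0,-0.85,0,0],
  [0,0,-0.85,0,0],
  [0,0,-0.85,0,0],
  [0,0,-0.85,0,0],
])

```text
clock: 18.4
tool_pos: [0.6852, -0.0121, 0.1618]
orientation: [-0.0, 0.997, 0.075, -0.001]
wrist_force: [-0.6, 0.4, 0.5]
opening: 0.0915
gripper_force: 0.0
```

```bash
python3 -c "
from h import *
plan([(.459,.03,.16,.15),(.459,.03,.03,.15),(.459,.03,.005,.15)])
q=eyes.grab_frame('scene')
for l in('small_pot','caddy'):print(l,[ (np.round(m['centre'],3),round(m['score'],2)) for m in eyes.mark_of(l,q)])
"
```

```text
at [ 0.6852 -0.0121  0.1618] 0.149 t 18.4 open 0.0915
   [-0.725, -0.251, 0.006] -0.0 rows 3
   [-0.725, -0.251, 0.006] -0.0 rows 3
 --
   [0.0, 0.0, 0.867] 0.0 rows 3
 --
   [0.0, 0.0, 0.167] -0.0 rows 1
 --
small_pot [(array([ 0.685, -0.009,  0.003]), 0.48)]
caddy [(array([ 0.2, -0.3,  0. ]), 0.67), (array([ 0.64 , -0.018, -0.004]), 0.61)]
```

Call:
play_rows([
  [-0.725,-0.251,0,0,0],
  [-0.725,-0.251,0,0,0],
  [-0.725,-0.251,0,0,0],
])

```text
clock: 18.85
tool_pos: [0.5671, 0.0096, 0.1613]
orientation: [-0.0, 0.997, 0.075, -0.004]
wrist_force: [1.5, 0.4, 1.0]
opening: 0.0916
gripper_force: 0.0
```

Call:
play_rows([
  [-0.725,-0.251,0,0,0],
  [-0.725,-0.251,0,0,0],
  [-0.725,-0.251,0,0,0],
  [-0.725,-0.251,0,0,0],
  [-0.725,-0.251,0,0,0],
])

```text
clock: 19.35
tool_pos: [0.4613, 0.0299, 0.1634]
orientation: [0.0, 0.997, 0.075, 0.001]
wrist_force: [0.8, -0.0, 0.7]
opening: 0.0914
gripper_force: 0.0
```

Call:
play_rows([
  [0,0,0.3,0,0],
  [0,0,0.6,0,0],
  [0,0,0.87,0,0],
  [0,0,0.87,0,0],
  [0,0,0.87,0,0],
])

```text
clock: 19.85
tool_pos: [0.4615, 0.0298, 0.0326]
orientation: [0.0, 0.997, 0.074, -0.0]
wrist_force: [1.0, -1.5, 0.6]
opening: 0.0913
gripper_force: 0.0
```

```bash
python3 -c "
from h import *
plan([(.458,.03,.005,.15)])
q=eyes.grab_frame('scene')
cv2.imwrite('pics/s5.png',cv2.resize(cv2.cvtColor(q['frame'],cv2.COLOR_RGB2BGR)[160:300,260:440],(720,560)))
"
```

```text
at [0.4615 0.0298 0.0326] 0.149 t 19.9 open 0.0913
   [-0.023, -0.005, 0.184] -0.002 rows 1
 --
```

View pics/s5.png

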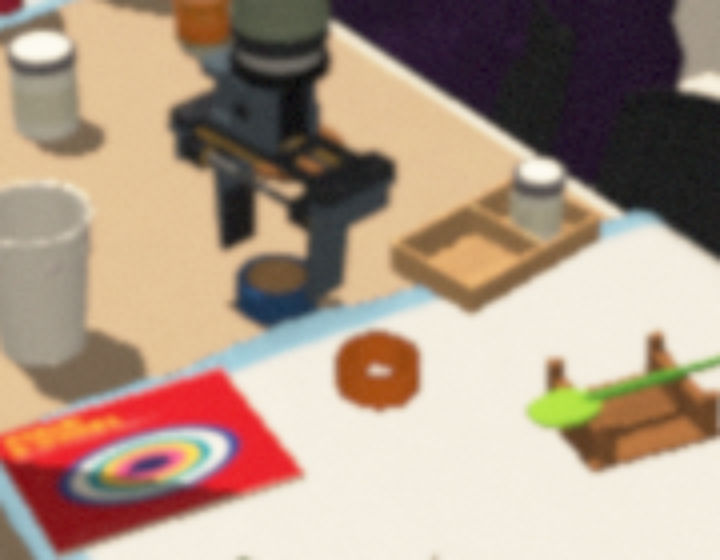

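The small pot stands in its bay and the fingers straddle the blue roll at about (275,290) in the crop. Gripping.

Call:
play_rows([
  [-0.02,0,0.1,0,0],
  [-0.02,0,0.184,0,0],
  [-0.02,0,0.184,0,1],
  [-0.02,0,0.184,0,1],
  [-0.02,0,0.184,0,1],
  [-0.02,0,0.184,0,1],
  [-0.02,0,0.184,0,1],
  [-0.02,0,0.184,0,1],
], newtons=12)

```text
clock: 20.7
tool_pos: [0.4581, 0.0295, 0.0063]
orientation: [0.0, 0.997, 0.075, 0.001]
wrist_force: [-0.6, 0.2, 6.7]
opening: 0.0647
gripper_force: 12.0
```

Call:
play_rows([
  [0,0,-0.1,0,1],
  [0,0,-0.4,0,1],
  [0,0,-0.8,0,1],
  [0,0,-0.8,0,1],
  [0,0,-0.8,0,1],
  [0,0,-0.8,0,1],
])

```text
clock: 21.3
tool_pos: [0.4557, 0.0295, 0.124]
orientation: [-0.0, 0.997, 0.075, -0.001]
wrist_force: [-0.5, -0.4, -1.9]
opening: 0.0644
gripper_force: 12.0
```

```bash
python3 -c "
from h import *
plan([(.593,.213,.125,.15),(.593,.213,.018,.15)])
for c in('scene','top'):
 q=eyes.grab_frame(c)
 for l in('tape_stand','wide_roll'):print(l,[ (np.round(m['centre'],3),round(m['score'],2)) for m in eyes.mark_of(l,q)])
"
```

```text
at [0.4557 0.0295 0.124 ] 0.149 t 21.3 open 0.0644
   [0.544, -0.537, -0.003] -0.001 rows 3
   [0.544, -0.537, -0.003] -0.001 rows 3
 --
   [0.0, 0.0, 0.713] 0.0 rows 3
 --
tape_stand [(array([0.593, 0.214, 0.004]), 0.47)]
wide_roll [(array([ 0.459, -0.102,  0.003]), 0.8), (array([0.451, 0.03 , 0.119]), 0.64)]
tape_stand [(array([0.596, 0.21 , 0.002]), 0.89)]
wide_roll [(array([ 0.456, -0.104, -0.   ]), 0.58)]
```

Call:
play_rows([
  [0.544,-0.537,0,0,1],
  [0.544,-0.537,0,0,1],
  [0.544,-0.537,0,0,1],
])

```text
clock: 21.9
tool_pos: [0.5285, 0.1245, 0.1247]
orientation: [-0.001, 0.997, 0.076, 0.001]
wrist_force: [-0.7, 0.1, -1.2]
opening: 0.0644
gripper_force: 12.0
```

Call:
play_rows([
  [0.544,-0.537,0,0,1],
  [0.544,-0.537,0,0,1],
  [0.544,-0.537,0,0,1],
  [0.544,-0.537,0,0,1],
  [0.544,-0.537,0,0,1],
  [0.544,-0.537,0,0,1],
])

```text
clock: 22.5
tool_pos: [0.5932, 0.2118, 0.1248]
orientation: [0.0, 0.997, 0.074, -0.001]
wrist_force: [-0.0, -0.5, -0.7]
opening: 0.0645
gripper_force: 12.0
```

```bash
python3 -c "
from h import *
plan([(.594,.213,.018,.15)])
for c in('scene','top'):
 q=eyes.grab_frame(c)
 for l in('tape_stand','wide_roll'):print(l,[ (np.round(m['centre'],3),round(m['score'],2)) for m in eyes.mark_of(l,q)])
 if c=='scene': cv2.imwrite('pics/s6.png',cv2.resize(cv2.cvtColor(q['frame'],cv2.COLOR_RGB2BGR)[110:250,260:440],(720,560)))
"
```

```text
at [0.5932 0.2118 0.1248] 0.149 t 22.5 open 0.0645
   [0.006, -0.007, 0.712] -0.003 rows 3
 --
tape_stand [(array([0.59 , 0.212, 0.006]), 0.7)]
wide_roll [(array([ 0.458, -0.104,  0.002]), 0.57), (array([0.592, 0.215, 0.118]), 0.51)]
tape_stand []
wide_roll [(array([ 0.457, -0.098, -0.001]), 0.84)]
```

View pics/s6.png

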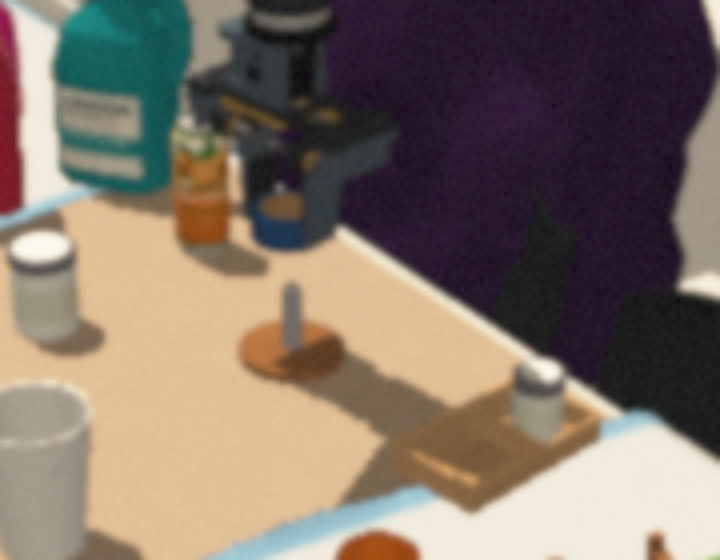

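Call:
play_rows([
  [0,0,0.25,0,1],
  [0,0,0.5,0,1],
  [0,0,0.65,0,1],
  [0,0,0.7,0,1],
  [0,0,0.72,0,1],
  [0,0,0.72,0,1],
])

```text
clock: 23.4
tool_pos: [0.5951, 0.2133, 0.018]
orientation: [-0.0, 0.997, 0.075, 0.001]
wrist_force: [-0.1, 0.0, -0.6]
opening: 0.065
gripper_force: 12.0
```

Call:
play_rows([
  [0,0,0,0,0],
  [0,0,0,0,0],
  [0,0,0,0,0],
  [0,0,0,0,0],
])

```text
clock: 23.8
tool_pos: [0.5946, 0.2132, 0.0178]
orientation: [-0.0, 0.997, 0.075, 0.001]
wrist_force: [0.4, 0.2, 0.6]
opening: 0.0906
gripper_force: 0.0
```

Call:
play_rows([
  [0,0,-0.2,0,0],
  [0,0,-0.5,0,0],
  [0,0,-0.95,0,0],
  [0,0,-0.95,0,0],
  [0,0,-0.95,0,0],
  [0,0,-0.95,0,0],
])

```text
clock: 24.4
tool_pos: [0.5938, 0.2129, 0.1591]
orientation: [0.0, 0.997, 0.075, -0.0]
wrist_force: [-0.5, 0.4, -0.3]
opening: 0.0911
gripper_force: 0.0
```

```bash
python3 -c "
from h import *
plan([(.352,.217,.16,1.2),(.352,.217,.03,1.2),(.352,.217,.004,1.2)])
for c in('scene','top'):
 q=eyes.grab_frame(c)
 for l in('tape_stand','wide_roll','narrow_roll'):print(l,[ (np.round(m['centre'],3),round(m['score'],2)) for m in eyes.mark_of(l,q)])
"
```

```text
at [0.5938 0.2129 0.1591] 0.149 t 24.4 open 0.0911
   [-0.53, -0.089, -0.002] -0.669 rows 3
   [-0.467, -0.265, -0.002] -0.669 rows 3
   [-0.348, -0.41, -0.002] -0.669 rows 3
 --
   [0.0, 0.0, 0.867] -0.0 rows 3
 --
   [0.0, 0.0, 0.173] -0.0 rows 1
 --
tape_stand [(array([0.589, 0.213, 0.004]), 0.74)]
wide_roll [(array([ 0.461, -0.102,  0.002]), 0.69), (array([0.593, 0.216, 0.01 ]), 0.64)]
narrow_roll []
tape_stand []
wide_roll [(array([ 0.455, -0.102,  0.   ]), 0.88), (array([ 0.584, -0.24 , -0.002]), 0.52)]
narrow_roll []
```

Call:
play_rows([
  [-0.53,-0.089,0,-0.669,0],
  [-0.53,-0.089,0,-0.669,0],
  [-0.53,-0.089,0,-0.669,0],
])

```text
clock: 25.1
tool_pos: [0.5094, 0.2141, 0.1593]
orientation: [0.0, 0.968, 0.25, -0.002]
wrist_force: [1.4, -0.2, 0.4]
opening: 0.0913
gripper_force: 0.0
```

Call:
play_rows([
  [-0.467,-0.265,0,-0.669,0],
  [-0.467,-0.265,0,-0.669,0],
  [-0.467,-0.265,0,-0.669,0],
])

```text
clock: 25.4
tool_pos: [0.4289, 0.2152, 0.1593]
orientation: [-0.0, 0.91, 0.415, -0.002]
wrist_force: [0.0, 0.7, -0.2]
opening: 0.0914
gripper_force: 0.0
```

Call:
play_rows([
  [-0.348,-0.41,0,-0.669,0],
  [-0.348,-0.41,0,-0.669,0],
  [-0.348,-0.41,0,-0.669,0],
  [-0.348,-0.41,0,-0.669,0],
  [-0.348,-0.41,0,-0.669,0],
  [-0.348,-0.41,0,-0.669,0],
])

```text
clock: 26.0
tool_pos: [0.3532, 0.2173, 0.1596]
orientation: [0.0, 0.826, 0.564, 0.0]
wrist_force: [-0.2, -0.6, -0.6]
opening: 0.0909
gripper_force: 0.0
```

```bash
python3 -c "
from h import *
plan([(.352,.217,.03,1.2),(.352,.217,.004,1.2)])
for c in('scene','top'):
 q=eyes.grab_frame(c)
 for l in('tape_stand','wide_roll','narrow_roll'):print(l,[ (np.round(m['centre'],3),round(m['score'],2)) for m in eyes.mark_of(l,q)])
cv2.imwrite('pics/s7.png',cv2.resize(cv2.cvtColor(q['frame'],cv2.COLOR_RGB2BGR)[120:340,130:380],(625,550)))
"
```

```text
at [0.3532 0.2173 0.1596] 1.199 t 26.0 open 0.0909
   [-0.005, -0.007, 0.864] -0.002 rows 3
 --
   [0.0, 0.0, 0.173] -0.0 rows 1
 --
tape_stand [(array([0.592, 0.212, 0.007]), 0.65)]
wide_roll [(array([ 0.458, -0.102,  0.002]), 0.85), (array([0.594, 0.213, 0.011]), 0.57)]
narrow_roll [(array([ 0.58 , -0.241,  0.001]), 0.74)]
tape_stand [(array([ 0.585, -0.242, -0.003]), 0.46), (array([0.598, 0.214, 0.006]), 0.15)]
wide_roll [(array([ 0.458, -0.1  ,  0.   ]), 0.92), (array([0.596, 0.215, 0.004]), 0.65)]
narrow_roll [(array([ 0.639,  0.427, -0.003]), 0.47)]
```

View pics/s7.png

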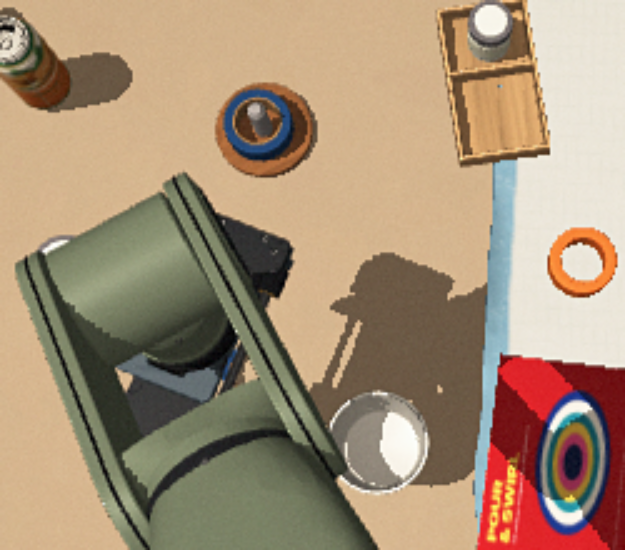

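The wide roll sits on the stand around its post, at (258,125) in the crop. Now the narrow roll.

Call:
play_rows([
  [0,0,0.25,0,0],
  [0,0,0.5,0,0],
  [0,0,0.75,0,0],
  [0,0,0.86,0,0],
  [0,0,0.86,0,0],
])

```text
clock: 26.9
tool_pos: [0.3509, 0.2162, 0.0286]
orientation: [-0.0, 0.825, 0.565, -0.003]
wrist_force: [0.3, 0.4, -0.2]
opening: 0.0912
gripper_force: 0.0
```

Call:
play_rows([
  [0,0,0.1,0,0],
  [0,0,0.173,0,0],
  [0,0,0.173,0,1],
  [0,0,0.173,0,1],
  [0,0,0.173,0,1],
  [0,0,0.173,0,1],
  [0,0,0.173,0,1],
  [0,0,0.173,0,1],
])

```text
clock: 27.7
tool_pos: [0.3529, 0.2174, 0.0052]
orientation: [0.0, 0.825, 0.565, 0.001]
wrist_force: [-0.6, 0.1, 5.1]
opening: 0.0541
gripper_force: 12.0
```

Call:
play_rows([
  [0,0,0,0,1],
  [0,0,0,0,1],
])

```text
clock: 27.9
tool_pos: [0.3529, 0.2174, 0.0052]
orientation: [0.0, 0.825, 0.565, 0.0]
wrist_force: [0.6, -0.9, 5.7]
opening: 0.0542
gripper_force: 12.0
```

Call:
play_rows([
  [0,0,-0.1,0,1],
  [0,0,-0.4,0,1],
  [0,0,-0.8,0,1],
  [0,0,-0.95,0,1],
  [0,0,-0.95,0,1],
  [0,0,-0.95,0,1],
])

```text
clock: 28.5
tool_pos: [0.3523, 0.217, 0.1471]
orientation: [0.0, 0.825, 0.565, 0.0]
wrist_force: [-0.3, 0.3, -0.4]
opening: 0.0541
gripper_force: 12.0
```

```bash
python3 -c "
from h import *
plan([(.594,.213,.147,1.0),(.594,.213,.045,1.0)])
q=eyes.grab_frame('scene')
cv2.imwrite('pics/s8.png',cv2.resize(cv2.cvtColor(q['frame'],cv2.COLOR_RGB2BGR)[120:300,200:440],(720,540)))
for l in('tape_stand','wide_roll','narrow_roll'):print(l,[ (np.round(m['centre'],3),round(m['score'],2)) for m in eyes.mark_of(l,q)])
"
```

```text
at [0.3523 0.217  0.1471] 1.2 t 28.5 open 0.0541
   [0.279, 0.756, 0.0] 0.191 rows 3
   [0.353, 0.724, 0.0] 0.191 rows 3
 --
   [0.0, 0.0, 0.68] -0.0 rows 3
 --
tape_stand [(array([0.592, 0.212, 0.002]), 0.57)]
wide_roll [(array([ 0.46 , -0.102,  0.001]), 0.75), (array([0.593, 0.214, 0.009]), 0.68), (array([ 0.582, -0.236, -0.001]), 0.16)]
narrow_roll [(array([0.639, 0.429, 0.003]), 0.57), (array([0.348, 0.214, 0.144]), 0.44)]
```

Call:
play_rows([
  [0.279,0.756,0,0.191,1],
  [0.279,0.756,0,0.191,1],
  [0.279,0.756,0,0.191,1],
])

```text
clock: 29.0
tool_pos: [0.477, 0.215, 0.1458]
orientation: [0.0, 0.853, 0.522, 0.0]
wrist_force: [0.0, -0.2, -0.0]
opening: 0.0541
gripper_force: 12.0
```

Call:
play_rows([
  [0.353,0.724,0,0.191,1],
  [0.353,0.724,0,0.191,1],
  [0.353,0.724,0,0.191,1],
  [0.353,0.724,0,0.191,1],
  [0.353,0.724,0,0.191,1],
  [0.353,0.724,0,0.191,1],
  [0.353,0.724,0,0.191,1],
])

```text
clock: 29.7
tool_pos: [0.5928, 0.2132, 0.1472]
orientation: [-0.0, 0.877, 0.48, -0.0]
wrist_force: [-0.1, -0.1, -0.2]
opening: 0.0542
gripper_force: 12.0
```

```bash
python3 -c "
from h import *
plan([(.594,.213,.046,1.0)])
for i in range(2):
  q=eyes.grab_frame('scene')
  for l in('tape_stand','wide_roll','narrow_roll'):print(l,[ (np.round(m['centre'],3),round(m['score'],2)) for m in eyes.mark_of(l,q)])
"
```

```text
at [0.5928 0.2132 0.1472] 1.001 t 29.7 open 0.0542
   [0.003, 0.008, 0.675] 0.002 rows 3
 --
tape_stand [(array([0.591, 0.215, 0.006]), 0.72), (array([0.591, 0.214, 0.011]), 0.69)]
wide_roll [(array([ 0.457, -0.098,  0.002]), 0.92), (array([0.591, 0.214, 0.012]), 0.71)]
narrow_roll [(array([0.589, 0.212, 0.139]), 0.62)]
tape_stand [(array([0.594, 0.213, 0.006]), 0.67)]
wide_roll [(array([ 0.46 , -0.101,  0.002]), 0.66), (array([0.593, 0.216, 0.01 ]), 0.53)]
narrow_roll [(array([0.592, 0.211, 0.143]), 0.44)]
```

Call:
play_rows([
  [0,0.01,0.25,0,1],
  [0,0.01,0.45,0,1],
  [0,0.01,0.6,0,1],
  [0,0.01,0.66,0,1],
  [0,0.01,0.68,0,1],
  [0,0.01,0.68,0,1],
])

```text
clock: 30.7
tool_pos: [0.596, 0.2125, 0.0457]
orientation: [0.0, 0.878, 0.48, 0.001]
wrist_force: [0.3, 0.3, -0.2]
opening: 0.054
gripper_force: 12.0
```

Call:
play_rows([
  [0,0,0,0,0.1],
  [0,0,0,0,0.1],
  [0,0,0,0,0.1],
  [0,0,0,0,0.1],
  [0,0,0,0,0.1],
])

```text
clock: 31.2
tool_pos: [0.5956, 0.2123, 0.0454]
orientation: [0.0, 0.878, 0.48, 0.0]
wrist_force: [0.7, -0.0, 0.2]
opening: 0.0816
gripper_force: 0.0
```

Call:
play_rows([
  [0,0,-0.2,0,0],
  [0,0,-0.5,0,0],
  [0,0,-0.95,0,0],
  [0,0,-0.95,0,0],
  [0,0,-0.95,0,0],
  [0,0,-0.95,0,0],
])

```text
clock: 31.8
tool_pos: [0.5949, 0.2121, 0.187]
orientation: [-0.0, 0.877, 0.48, -0.001]
wrist_force: [0.3, -0.2, 0.4]
opening: 0.0916
gripper_force: 0.0
```

```bash
python3 -c "
from h import *
plan([(.441,.379,.187,.5),(.441,.379,.06,.5),(.441,.379,.04,.5)])
q=eyes.grab_frame('scene')
for l in('tape_stand','wide_roll','narrow_roll','large_pot'):print(l,[ (np.round(m['centre'],3),round(m['score'],2)) for m in eyes.mark_of(l,q)])
"
```

```text
at [0.5949 0.2121 0.187 ] 1.0 t 31.8 open 0.0916
   [0.191, -0.732, -0.0] 0.478 rows 3
   [0.004, -0.757, -0.0] 0.478 rows 3
 --
   [0.0, 0.0, 0.847] -0.0 rows 3
 --
   [0.0, 0.0, 0.133] -0.0 rows 1
 --
tape_stand [(array([0.592, 0.212, 0.004]), 0.74)]
wide_roll [(array([ 0.46 , -0.103,  0.002]), 0.8), (array([0.592, 0.213, 0.009]), 0.6)]
narrow_roll [(array([0.594, 0.21 , 0.041]), 0.61)]
large_pot [(array([0.441, 0.38 , 0.002]), 0.88), (array([ 0.643, -0.016, -0.001]), 0.24)]
```

Both rolls are on. Last is the large pot.

Call:
play_rows([
  [0.191,-0.732,0,0.478,0],
  [0.191,-0.732,0,0.478,0],
  [0.191,-0.732,0,0.478,0],
])

```text
clock: 32.35
tool_pos: [0.5153, 0.298, 0.1868]
orientation: [-0.001, 0.93, 0.367, -0.001]
wrist_force: [0.9, -0.6, -0.4]
opening: 0.0912
gripper_force: 0.0
```

Call:
play_rows([
  [0.004,-0.757,0,0.478,0],
  [0.004,-0.757,0,0.478,0],
  [0.004,-0.757,0,0.478,0],
  [0.004,-0.757,0,0.478,0],
  [0.004,-0.757,0,0.478,0],
  [0.004,-0.757,0,0.478,0],
  [0.004,-0.757,0,0.478,0],
])

```text
clock: 33.05
tool_pos: [0.4426, 0.3781, 0.1875]
orientation: [0.0, 0.969, 0.247, -0.0]
wrist_force: [0.2, -0.3, -0.3]
opening: 0.0912
gripper_force: 0.0
```

```bash
python3 -c "
from h import *
plan([(.441,.379,.04,.5)])
q=eyes.grab_frame('scene')
for l in('drink_can','large_pot'):print(l,[ (np.round(m['centre'],3),round(m['score'],2)) for m in eyes.mark_of(l,q)])
"
```

```text
at [0.4426 0.3781 0.1875] 0.498 t 33.0 open 0.0912
   [-0.007, -0.01, 0.983] -0.003 rows 3
 --
drink_can [(array([ 0.641,  0.431, -0.   ]), 0.88)]
large_pot [(array([0.44 , 0.378, 0.002]), 0.56)]
```

Call:
play_rows([
  [-0.01,-0.01,0.25,0,0],
  [-0.01,-0.01,0.5,0,0],
  [-0.01,-0.01,0.75,0,0],
  [-0.01,-0.01,0.98,0,0],
  [-0.01,-0.01,0.98,0,0],
  [-0.01,-0.01,0.98,0,0],
])

```text
clock: 33.8
tool_pos: [0.44, 0.3798, 0.041]
orientation: [0.0, 0.969, 0.247, -0.0]
wrist_force: [0.4, -0.1, -0.1]
opening: 0.0916
gripper_force: 0.0
```

Call:
play_rows([
  [0,0,0,0,1],
  [0,0,0,0,1],
  [0,0,0,0,1],
  [0,0,0,0,1],
  [0,0,0,0,1],
  [0,0,0,0,1],
  [0,0,0,0,1],
  [0,0,0,0,1],
], newtons=30)

```text
clock: 34.6
tool_pos: [0.4402, 0.3799, 0.0416]
orientation: [-0.0, 0.969, 0.247, 0.001]
wrist_force: [1.5, -1.6, 6.6]
opening: 0.0613
gripper_force: 30.0
```

Call:
play_rows([
  [0,0,-0.1,0,1],
  [0,0,-0.3,0,1],
  [0,0,-0.6,0,1],
  [0,0,-0.9,0,1],
  [0,0,-1,0,1],
  [0,0,-1,0,1],
  [0,0,-1,0,1],
])

```text
clock: 35.3
tool_pos: [0.4385, 0.3792, 0.1891]
orientation: [0.001, 0.969, 0.247, -0.001]
wrist_force: [-0.1, -0.4, -3.8]
opening: 0.0613
gripper_force: 30.0
```

```bash
python3 -c "
from h import *
plan([(.45,.1,.19,.15),(.609,-.022,.19,.15),(.609,-.022,.046,.15)])
"
```

```text
at [0.4385 0.3792 0.1891] 0.5 t 35.3 open 0.0613
   [-0.412, 0.835, -0.003] 0.334 rows 3
   [-0.261, 0.894, -0.003] 0.334 rows 3
 --
   [0.463, 0.481, -0.0] 0.0 rows 3
   [0.463, 0.481, -0.0] 0.0 rows 3
 --
   [0.0, 0.0, 0.96] 0.0 rows 3
 --
```

Call:
play_rows([
  [-0.412,0.835,0,0.334,1],
  [-0.412,0.835,0,0.334,1],
  [-0.412,0.835,0,0.334,1],
])

```text
clock: 35.6
tool_pos: [0.4433, 0.2375, 0.1877]
orientation: [0.001, 0.987, 0.162, -0.003]
wrist_force: [1.5, 0.4, -2.8]
opening: 0.0612
gripper_force: 30.0
```

Call:
play_rows([
  [-0.261,0.894,0,0.334,1],
  [-0.261,0.894,0,0.334,1],
  [-0.261,0.894,0,0.334,1],
])

```text
clock: 35.9
tool_pos: [0.4489, 0.098, 0.1882]
orientation: [0.001, 0.997, 0.074, -0.003]
wrist_force: [1.4, -0.9, -3.2]
opening: 0.0612
gripper_force: 30.0
```

Call:
play_rows([
  [0.463,0.481,0,0,1],
  [0.463,0.481,0,0,1],
  [0.463,0.481,0,0,1],
])

```text
clock: 36.2
tool_pos: [0.534, 0.036, 0.188]
orientation: [0.001, 0.997, 0.073, -0.0]
wrist_force: [-1.2, 0.7, -3.4]
opening: 0.0609
gripper_force: 30.0
```

Call:
play_rows([
  [0.463,0.481,0,0,1],
  [0.463,0.481,0,0,1],
  [0.463,0.481,0,0,1],
  [0.463,0.481,0,0,1],
  [0.463,0.481,0,0,1],
  [0.463,0.481,0,0,1],
  [0.463,0.481,0,0,1],
])

```text
clock: 36.9
tool_pos: [0.6091, -0.0204, 0.1908]
orientation: [-0.0, 0.997, 0.075, -0.0]
wrist_force: [0.2, 0.3, -2.3]
opening: 0.061
gripper_force: 30.0
```

```bash
python3 -c "
from h import *
plan([(.609,-.022,.046,.15)])
for i in range(2):
  q=eyes.grab_frame('scene')
  for l in('caddy','large_pot','small_pot'):print(l,[ (np.round(m['centre'],3),round(m['score'],2)) for m in eyes.mark_of(l,q)])
"
```

```text
at [ 0.6091 -0.0204  0.1908] 0.151 t 36.9 open 0.061
   [-0.002, 0.01, 0.965] 0.002 rows 3
 --
caddy [(array([ 0.643, -0.017, -0.005]), 0.71)]
large_pot [(array([ 0.608, -0.022,  0.154]), 0.72), (array([ 0.584, -0.239, -0.001]), 0.64)]
small_pot [(array([ 0.687, -0.012,  0.006]), 0.6)]
caddy [(array([ 0.642, -0.017, -0.006]), 0.8), (array([ 0.199, -0.302, -0.001]), 0.62)]
large_pot [(array([ 0.61 , -0.022,  0.151]), 0.94)]
small_pot [(array([ 0.685, -0.011,  0.004]), 0.67)]
```

Call:
play_rows([
  [0,0.01,0.25,0,1],
  [0,0.01,0.5,0,1],
  [0,0.01,0.75,0,1],
  [0,0.01,0.9,0,1],
  [0,0.01,0.95,0,1],
  [0,0.01,0.965,0,1],
  [0,0.01,0.965,0,1],
  [0,0.01,0.965,0,1],
])

```text
clock: 38.1
tool_pos: [0.6111, -0.0228, 0.047]
orientation: [0.0, 0.997, 0.075, 0.001]
wrist_force: [0.4, -0.5, -2.1]
opening: 0.061
gripper_force: 30.0
```

Call:
play_rows([
  [0,0,0,0,0],
  [0,0,0,0,0],
  [0,0,0,0,0],
  [0,0,0,0,0],
  [0,0,0,0,0],
])

```text
clock: 38.6
tool_pos: [0.6103, -0.0228, 0.0462]
orientation: [0.0, 0.997, 0.075, 0.0]
wrist_force: [-1.0, -0.0, -0.6]
opening: 0.091
gripper_force: 0.0
```

Call:
play_rows([
  [0,0,-0.25,0,0],
  [0,0,-0.6,0,0],
  [0,0,-1,0,0],
  [0,0,-1,0,0],
])

```text
clock: 39.0
tool_pos: [0.6132, -0.0229, 0.2026]
orientation: [0.001, 0.997, 0.075, 0.006]
wrist_force: [0.7, -0.0, 0.4]
opening: 0.0911
gripper_force: 0.0
```

Call:
play_rows([
  [-1,0,-0.2,0,0],
  [-1,0,-0.2,0,0],
  [-1,0,-0.2,0,0],
  [-1,0,-0.2,0,0],
  [-1,0,-0.2,0,0],
])

```text
clock: 39.5
tool_pos: [0.4613, -0.0453, 0.2264]
orientation: [0.0, 0.997, 0.075, 0.001]
wrist_force: [-0.1, -0.6, -0.0]
opening: 0.0912
gripper_force: 0.0
```

Call:
play_rows([
  [-0.6,0,0,0,0],
  [-0.6,0,0,0,0],
  [-0.6,0,0,0,0],
  [-0.6,0,0,0,0],
  [-0.6,0,0,0,0],
  [-0.6,0,0,0,0],
])

```text
clock: 40.1
tool_pos: [0.3744, -0.0586, 0.2258]
orientation: [-0.0, 0.997, 0.075, 0.0]
wrist_force: [-0.0, 0.9, -1.3]
opening: 0.0912
gripper_force: 0.0
```

```bash
python3 -c "
from h import *
for c in('scene','top'):
  q=eyes.grab_frame(c)
  for l in 'large_pot small_pot wide_roll narrow_roll spatula caddy tool_rest tape_stand drink_can'.split():print(l,[ (np.round(m['centre'],3).tolist(),round(m['score'],2)) for m in eyes.mark_of(l,q)])
cv2.imwrite('pics/f1.png',cv2.resize(cv2.cvtColor(q['frame'],cv2.COLOR_RGB2BGR)[100:290,120:460],(800,447)))
"
```

```text
large_pot [([0.612, -0.022, 0.006], 0.85)]
small_pot [([0.686, -0.01, 0.003], 0.71)]
wide_roll [([0.462, -0.101, 0.002], 0.66), ([0.592, 0.215, 0.009], 0.55), ([0.595, 0.212, 0.035], 0.53)]
narrow_roll [([0.596, 0.209, 0.037], 0.61)]
spatula [([0.587, -0.238, 0.028], 0.72)]
caddy [([0.199, -0.302, 0.0], 0.91), ([0.644, -0.018, -0.004], 0.6)]
tool_rest [([0.584, -0.238, -0.001], 0.94)]
tape_stand [([0.588, 0.215, 0.006], 0.69)]
drink_can [([0.64, 0.427, 0.004], 0.41)]
large_pot [([0.613, -0.022, 0.004], 0.8), ([0.644, 0.43, -0.002], 0.71), ([0.685, -0.009, 0.004], 0.17)]
small_pot [([0.687, -0.008, 0.004], 0.77)]
wide_roll [([0.6, 0.212, 0.006], 0.55)]
narrow_roll [([0.595, 0.212, 0.038], 0.51)]
spatula [([0.587, -0.24, 0.031], 0.61)]
caddy [([0.201, -0.296, -0.002], 0.96), ([0.639, -0.017, 0.001], 0.9)]
tool_rest [([0.588, -0.243, 0.0], 0.73)]
tape_stand [([0.597, 0.212, 0.004], 0.94), ([0.585, -0.242, -0.003], 0.47)]
drink_can [([0.643, 0.432, -0.003], 0.58)]
```

View pics/f1.png

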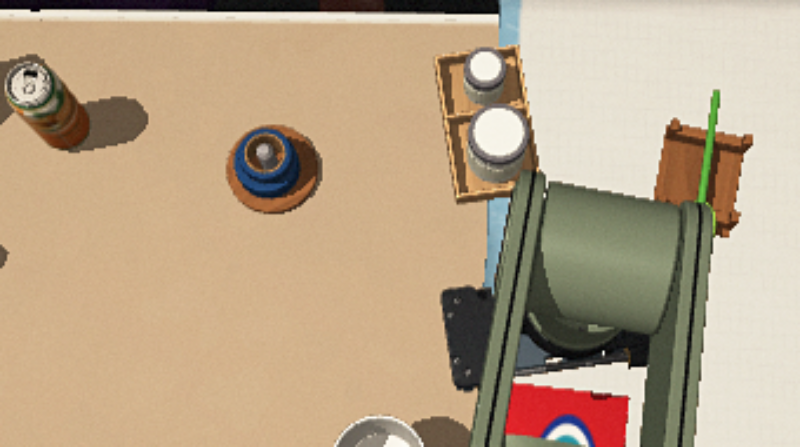

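Both pots are upright in their bays ((485,70) and (497,140)), both rolls are stacked on the post (265,160), the spatula lies across the rest, and the can is unmoved.

```bash
python3 -c "
from h import *
print(env.sign_off())"
```

```text
the job is handed in; nothing more can be done
None
```

I handed the job in at about 40 s: both pots are in their bays, both rolls are on the post, the spatula is across the rest, and the can was left where it stood. My last camera check put everything within tolerance, but the sign-off gave no verdict.

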